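# Step the lever press up one load hole

### The job

Set the lever press for the next load step: pick up the brass ring weight, thread it onto the weight post of the press's sliding carriage, lower it gently until it sits flat on the flange, and let go of it. Then take the red plunger knob, pull it up to draw the locking pin, slide the loaded carriage one hole outward along the beam (away from the pivot column) and let the pin go fully home in that hole. Finish while still gripping the knob and holding the pin home, with the weight still seated on the post, and leave the steel weights and everything else on the bench where they are.

Things in the scene. Friction and masses are not known exactly. Their poses are not given: they have to be found in the camera images.
- brass_weight: the brass (yellow metal) ring weight, lying flat on the bench: 56 mm outside diameter, 20 mm thick, a 15 mm bore right through it, about 0.4 kg; origin at the centre of its underside, z up along the bore
- steel_weight_large: a grey steel ring weight lying flat, 66 mm diameter, 22 mm thick, not wanted; origin at the centre of its underside
- steel_weight_small: a grey steel ring weight lying flat, 48 mm diameter, 16 mm thick, not wanted; origin at the centre of its underside
- press: grey lever press fixed on the bench, base 110 x 270 mm; level steel beam 20 mm wide, top at z 110 mm. Origin: centre of the underside; +y runs along the beam OUTWARD from the pivot column (y -105 mm, 134 mm tall; balance weight behind it to y -175 mm) to the fork and free end (y +145 mm); z up. Index holes 9.5 mm wide down through the beam at y +29, +69, +109 mm
- carriage (a joint): travel of the aluminium carriage (square sleeve 40 mm wide, 86 mm long, top face 120 mm above the bench) along the beam, in m, growing outward: 0 in the first hole, where it starts, 0.040 in the next hole, 0.080 in the last. It can move only with the pin drawn; sliding friction 2 N
- plunger (a joint): lift of the spring-loaded locking plunger in m: 0 = pin fully home in a hole (10 mm deep), 0.010 = round pin nose resting on top of the beam, 0.013 = upper stop. The spring pulls it down with about 5.5 N at 0 and 9.5 N at 0.013. The 8 mm pin has a round nose and about 0.75 mm of play in a hole
- knob_mid (a point): middle of the red plunger knob on the carriage: an upright cylinder 25 mm in diameter and 24 mm tall, 12 mm above and below this point; with the pin home it is 145 mm above the bench, 25 mm above the carriage's top, 58 mm outward of the post; moves with the carriage and the plunger
- knob: the red knob with the pin, as one piece (same axes as the press); origin on its axis, 25 mm below the knob's middle
- post_seat (a point): centre of the top of the round flange (36 mm diameter) at the foot of the carriage's weight post, 125 mm above the bench: the underside of the weight comes to rest here
- post_tip (a point): tip of the weight post, 40 mm above post_seat: an upright 10 mm rod whose top 8 mm taper to a 3.6 mm tip
- next_hole (a point): centre of the mouth of the next index hole, on top of the beam (110 mm above the bench), 40 mm outward of the hole the pin starts in
- vial: clear glass vial with a white cap standing upright near the bench edge, 17 mm diameter, 56 mm tall; a bystander, origin at the centre of its underside
- tape_roll: roll of cream label tape lying flat, 92 mm diameter, 24 mm thick; a bystander, origin at the centre of its underside
- pen: blue and white pen lying on the bench, 138 mm long; a bystander, origin at the centre of its underside

How it is judged (in metres and radians):
On the way, in this order (a step that is already met when the one before it is completed fails the run):
1. the brass weight sits flat on the flange of the carriage's post and has been let go (horizontal distance between brass_weight and post_seat below 0.006 m and z of brass_weight in the frame of post_seat between -0.003 and 0.003 m and angle between brass_weight's own z axis and vertical below 0.06 rad and contact force between the fingers and brass_weight below 0.3 N and linear speed of brass_weight below 0.02 m/s), for 0.2 s.
2. the plunger knob is pulled up, drawing the pin out of the first hole (value of joint plunger above 0.0085 m and value of joint carriage below 0.006 m and contact force between the fingers and knob above 1 N), for 0.1 s.
3. the carriage is slid outward with the pin drawn (value of joint carriage between 0.015 and 0.034 m and value of joint plunger above 0.0085 m), for 0.05 s.
At the end, for the whole second after the job is handed in: Carriage in the next hole (0.040 m, within 2.5 mm); plunger home (lifted under 1.5 mm); fingers still grip the knob with over 2 N; brass weight seated on the post flange (within 3 mm in height, 6 mm of the post's axis, not tilted), untouched (horizontal distance between brass_weight and post_seat below 0.006 m and z of brass_weight in the frame of post_seat between -0.003 and 0.003 m and angle between brass_weight's own z axis and vertical below 0.06 rad and value of joint carriage between 0.0375 and 0.0425 m and value of joint plunger below 0.0015 m and contact force between the fingers and knob above 2 N and distance between the grasp point and knob_mid below 0.03 m and contact force between the fingers and brass_weight below 0.3 N); the arm keeps its last pose, push and grip.
It fails at once if a steel weight, the vial, the tape roll or the pen was shifted by more than 25 mm (distance of any of vial, tape_roll, pen, steel_weight_large, steel_weight_small from where it was at the start of the episode above 0.025 m).
It fails at once if the vial was tipped over (angle between vial's own z axis and vertical above 0.5 rad).
It fails at once if the brass weight was dropped down the post (faster than 0.45 m/s on the post) instead of being lowered (horizontal distance between brass_weight and post_seat below 0.015 m and z of brass_weight in the frame of post_seat below 0.045 m and linear speed of brass_weight above 0.45 m/s).
It also fails if it takes over 48 s, if anything falls off the work surface, if the arm or the gripper's body presses on something with over 40 N, if the wrist force passes 120 N, or if a joint passes its speed limit or range.

### The arm

A 6-joint arm with a two-finger parallel gripper is mounted at the origin on a cart in front of the work surface, level with it; the furniture and walls round the work are solid. World frame = base frame: x ahead of the robot, y to its left, z up, the work surface at z = 0. Lengths are in mm, angles in rad, forces in N, time in s.
With the tool pointing down it reaches from about 400 to 825 mm from the base axis. Payload 7 kg.
Tool frame: the origin (TCP) lies at the very end of the fingers, on their centre line; the grasp point (between the pads) lies 19 mm behind it; z points along the fingers, y is the line along which they close (so a half turn about z gives the same grasp; the last joint's range is limited). The gripper opens to 88 mm and grips with 3 to 60 N. Pads are 19 mm wide; open, the fingers measure 130 mm over their backs; the gripper's body (78 mm by 193 mm) begins 47 mm behind the grasp point.
Start: joints at [-1.02, 0.359, 0.012, 0, -1.224, -0.288], TCP at [175.329, -651.809, 204.461] pointing down, gripper open.
Joint ranges: [-3.07, 3.07], [-1.43, 2.12], [-1.02, 1.25], [-3.03, 1.67], [-3.05, -0], [-3.03, 3.03]. Speed limits (rad/s): [2.39, 2.39, 3.01, 3.14, 3.14, 3.14].

### API

Orientations are given as a unit quaternion [x, y, z, w].
In Python, from plant import bot gives the robot as it stands. Calls block until the motion is done:
- bot.move_ptp(position, orientation): joint-space move of the TCP to a pose.
- bot.line_to(position, velocity=150, ori=None): straight line of the TCP; ori=None keeps the orientation; velocity is the mean speed in mm/s.
- bot.move_joints(angles): joint-space move.
- bot.move_gripper(opening, force=None): finger opening in mm; force is the grip in N (None keeps the last); returns when the fingers have stopped.
- bot.pause(seconds).
- bot.solve_ik(position, orientation): joint angles nearest the present ones, or None.
- bot.read_state(): the state.
- bot.camera(name): name is "side" or "top"; returns the picture (384x512x3 uint8, red, green, blue); there is no depth.
- bot.get_calibration(name): a dict with "fx", "fy", "cx", "cy" (pixels), "distortion" ([k1, k2, p1, p2, k3] as OpenCV has them; the pictures are not rectified), "view" (4x4, takes a point from world to camera coordinates). Camera axes: x right, y up, looking along -z (the intrinsics and any distortion apply to the point x, -y, -z); pixel columns grow to the right and rows downward; lengths in mm; the calibration is good to about 2 mm. A picture is of the moment at which its call begins. get_calibration takes no time and is no camera call.
A pose or a line that the arm cannot do raises bot.Unreachable and nothing moves.
- bot.close_job(): hands the job in; it is judged then, once.
The state is a dict: "t": time; "joint_pos": joint angles; "qvel": joint speeds; "tau": joint torques, N m; "tcp_pos": TCP position; "eef_rot": TCP orientation; "contact_force": force on the tool from outside, world axes, zero at the start; "moment": the same for the moment, N m; "width": finger opening in mm; "finger_force": force on a finger pad.
Only numpy, scipy, OpenCV 4.12 (cv2) and the standard library are available. Lean on these libraries where they do the work, as an engineer would, in place of code of your own. Each camera call takes 0.05 s, during which the arm holds its last target. There are 200 camera calls.

## Working session

There is one attempt and no reset: what is moved stays moved. The work goes in short steps, each a Python script; the robot and the scene stay as the last script left them, time stands still between calls to the robot, and variables do not carry over. Pictures are saved under pics/ and viewed, at most 10 in all, crops included, and the job is handed in when it is done.

```bash
mkdir -p pics; ls
python3 - <<'E'
from plant import bot
import cv2
for n in("top","side"):
    im=bot.camera(n); cv2.imwrite(f"pics/{n}0.png",im[:,:,::-1])
    c=bot.get_calibration(n); print(n,c)
s=bot.read_state();print(s)
E
```

```text
pics
top {'fx': 397.1092151956252, 'fy': 397.1092151956252, 'cx': 258.4182695705001, 'cy': 192.37343399665735, 'distortion': array([-0.01069853,  0.        ,  0.        ,  0.        ,  0.        ]), 'view': array([[ 6.06957566e-03, -9.99979584e-01, -1.99780640e-03,
        -1.92482697e+02],
       [ 9.89587276e-01,  5.71916624e-03,  1.43820426e-01,
        -4.64726700e+02],
       [-1.43806064e-01, -2.84993275e-03,  9.89601786e-01,
        -1.08875548e+03],
       [ 0.00000000e+00,  0.00000000e+00,  0.00000000e+00,
         1.00000000e+00]])}
side {'fx': 404.340087688275, 'fy': 404.340087688275, 'cx': 251.5517354994253, 'cy': 185.91475146460786, 'distortion': array([-0.05248891,  0.        ,  0.        ,  0.        ,  0.        ]), 'view': array([[ 8.30607135e-01, -5.56610027e-01, -1.66452569e-02,
        -4.56820652e+02],
       [ 2.19827877e-01,  3.00283708e-01,  9.28173151e-01,
        -1.35866477e+02],
       [-5.11632183e-01, -7.74606334e-01,  3.71776192e-01,
        -9.95093601e+02],
       [ 0.00000000e+00,  0.00000000e+00,  0.00000000e+00,
         1.00000000e+00]])}
{'t': 0.1, 'joint_pos': array([-1.01990020e+00,  3.59295654e-01,  1.11397576e-02, -2.99234103e-04,
       -1.22408487e+00, -2.88113233e-01]), 'qvel': array([ 9.58273987e-05, -2.68933427e-03, -2.38731877e-04,  6.55382937e-04,
       -1.09233399e-03, -7.98189308e-04]), 'tau': array([ 5.67482020e-04, -5.84165812e+01,  2.93747592e+01,  7.01534808e+00,
        1.01693082e-02, -7.68873792e-05]), 'tcp_pos': array([ 175.19767528, -651.38012501,  203.62608485]), 'eef_rot': array([-1.30963186e-01,  9.91386959e-01,  7.16897635e-04, -1.65687495e-04]), 'contact_force': array([-0.87087278, -0.5661724 ,  0.43322688]), 'moment': array([-0.0239438 , -0.03391495, -0.00779909]), 'finger_force': 0.0, 'width': 87.90145629682192}
```

View pics/top0.png

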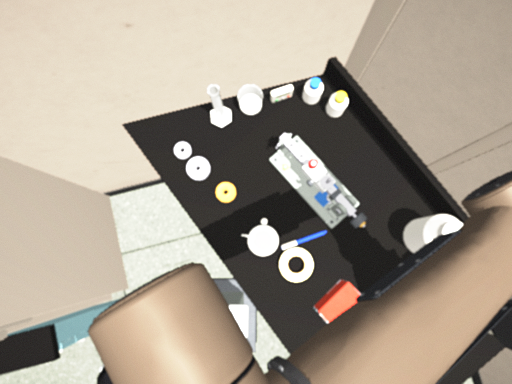

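View pics/side0.png

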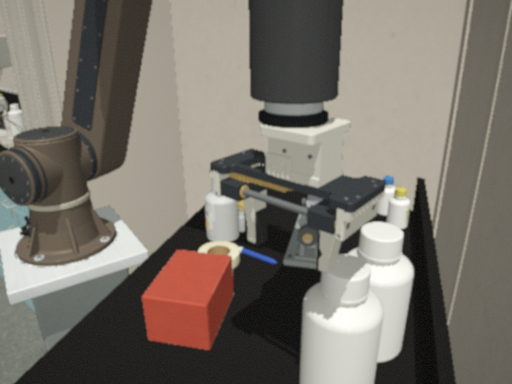

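The top view shows the brass ring at about (226,192), the steel rings at (198,168) and (182,150), and the press running from about (285,140) to (355,222) with the red knob at (313,163). In the side view the gripper hides the press. I'll compute positions and enlarge the top view.

```bash
cat > h.py <<'E'
import numpy as np, cv2
from scipy.spatial.transform import Rotation as R
def cal(bot,n):
    c=bot.get_calibration(n); K=np.array([[c['fx'],0,c['cx']],[0,c['fy'],c['cy']],[0,0,1.]])
    return K,np.array(c['distortion']),np.array(c['view'])
def ray(bot,n,uv):
    K,d,V=cal(bot,n); p=cv2.undistortPoints(np.array([[uv]],float),K,d)[0,0]
    v=V[:3,:3].T@np.array([p[0],-p[1],-1]); return -V[:3,:3].T@V[:3,3], v/np.linalg.norm(v)
def plane(bot,n,uv,z):
    o,v=ray(bot,n,uv); return o+v*(z-o[2])/v[2]
def proj(bot,n,P):
    K,d,V=cal(bot,n); q=(V[:3,:3]@np.array(P,float)+V[:3,3])*[1,-1,-1]
    return cv2.projectPoints(q[None],np.zeros(3),np.zeros(3),K,d)[0][0,0]
def tri(bot,a,b):
    (o1,v1),(o2,v2)=ray(bot,"top",a),ray(bot,"side",b)
    s=np.linalg.lstsq(np.c_[v1,-v2],o2-o1,rcond=None)[0]
    p,q=o1+s[0]*v1,o2+s[1]*v2; return (p+q)/2,np.linalg.norm(p-q)
def blobs(im,lo,hi,amin=8):
    m=cv2.inRange(cv2.cvtColor(im,cv2.COLOR_RGB2HSV),np.array(lo),np.array(hi))
    n,l,s,c=cv2.connectedComponentsWithStats(m)
    return [(c[i].round(2),s[i].tolist()) for i in range(1,n) if s[i,4]>=amin]
def down(yaw): # tool z down, tool y axis along world direction yaw
    y=np.array([np.cos(yaw),np.sin(yaw),0]); z=np.array([0,0,-1.]); return R.from_matrix(np.c_[np.cross(y,z),y,z]).as_quat()
E
python3 - <<'E'
from plant import bot
from h import *
im=cv2.imread("pics/top0.png")[:,:,::-1].copy()
print(ray(bot,"top",(256,192))[0],ray(bot,"side",(256,192))[0])
print("brass",blobs(im,(12,120,120),(32,255,255)))
print("red",blobs(im,(0,120,90),(8,255,255)))
for u,z in(((226,192),20),((313,163),157),((198,168),22),((182,150),16)): print(u,plane(bot,"top",u,z).round(1))
c=im[110:250,160:390]; cv2.imwrite("pics/c1.png",cv2.resize(c,None,fx=3.4,fy=3.4,interpolation=cv2.INTER_CUBIC)[:,:,::-1])
E
```

```text
[ 304.48627763 -192.92379845 1143.88701246] [ -99.81617937 -984.27827185  488.45582864]
brass [(array([342.84,  91.8 ]), [337, 90, 11, 7, 25]), (array([338. , 100.5]), [336, 98, 6, 5, 14]), (array([225.84, 191.35]), [215, 181, 22, 22, 99]), (array([225.  , 191.75]), [223, 190, 5, 5, 16]), (array([362.23, 224.08]), [360, 222, 6, 6, 13])]
red [(array([310.17, 165.42]), [309, 162, 5, 6, 12]), (array([331.72, 294.61]), [315, 280, 43, 33, 354]), (array([345.33, 308.89]), [329, 294, 31, 29, 122])]
(226, 192) [468.3 -96.9  20. ]
(313, 163) [ 524.  -328.2  157. ]
(198, 168) [537.5 -15.1  22. ]
(182, 150) [592.   34.1  16. ]
```

View pics/c1.png

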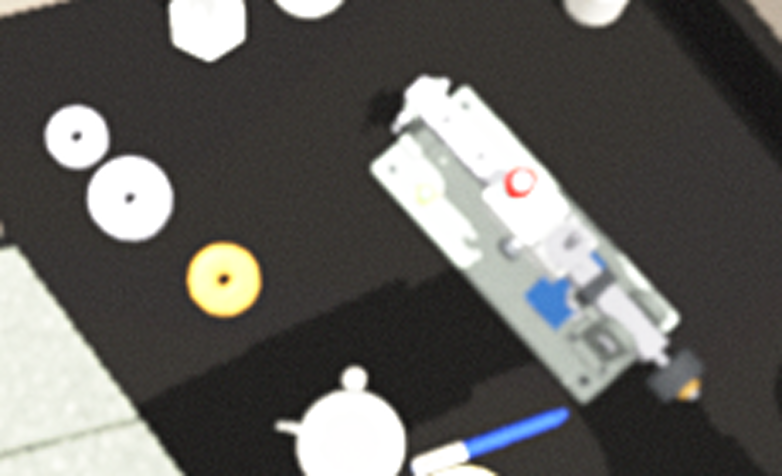

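The crop shows the brass ring's centre at crop (224,279), the knob at (520,182) and the post at about (572,242). The press base corners are at (372,168), (465,88), (680,322) and (585,402), so outward is up-left. I'll move high above the brass so both views of the press are clear.

Run:
```python
from plant import bot
from h import *
px=lambda c:(c[0]/3.4+160-.35,c[1]/3.4+110-.35)
C=[plane(bot,"top",px(c),6)[:2] for c in((372,168),(465,88),(680,322),(585,402))]
print(np.round(C,1)); d=(C[0]+C[1]-C[2]-C[3])/2; print("len",np.linalg.norm(d),"wid",np.linalg.norm(C[0]-C[1])); b=np.arctan2(d[1],d[0]); print("beam yaw",b)
for y in (b+np.pi/2,b-np.pi/2):
    print(y,bot.solve_ik([468,-97,230],down(y)),bot.solve_ik([500,-350,200],down(y)))
y=min((b+np.pi/2,b-np.pi/2),key=lambda y:abs(bot.solve_ik([468,-97,230],down(y))[5]))
bot.move_ptp([468,-97,230],down(y)); print(bot.read_state()['t'],y)
for n in("top","side"): cv2.imwrite(f"pics/{n}1.png",bot.camera(n)[:,:,::-1])
t=cv2.imread("pics/top1.png")[100:260,160:390]; s=cv2.imread("pics/side1.png")
cv2.imwrite("pics/c2.png",cv2.resize(t,None,fx=3.4,fy=3.4,interpolation=2))
print([proj(bot,"side",(*plane(bot,"top",(313,163),157)[:2],157))])
```

```text
[[ 568.7 -220.2]
 [ 640.4 -301. ]
 [ 436.6 -481.8]
 [ 368.5 -399.8]]
len 270.6455759138031 wid 107.95474141889058
beam yaw 0.7283196309750439
2.2991159577699403 [ 0.20856449  0.01089716 -0.3650751   0.         -1.19482407 -1.05104118] [-0.29105168  0.25618676 -0.14402494  0.         -1.17058463 -0.55142502]
-0.8424766958198526 [ 0.20856449  0.01089716 -0.3650751   0.         -1.19482407  2.09055147] [-0.29105168  0.25618676 -0.14402494  0.         -1.17058463  2.59016764]
2.3417 2.2991159577699403
[array([318.87120695, 174.65616947])]
```

View pics/side1.png

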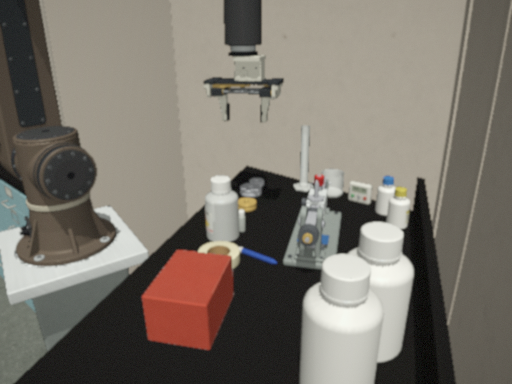

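View pics/c2.png

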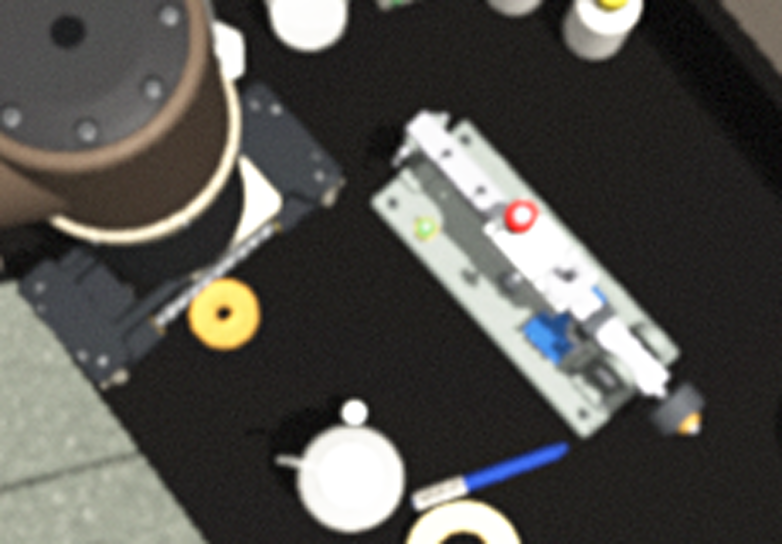

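The side view is now clear, with the brass at (247,204), the knob at (319,182) and the vial by the bottle at (241,220). In the top crop the knob top is at (521,212), the post tip is at about (568,270), and the base corners are sharp. Next I'll triangulate.

Run:
```python
from plant import bot
from h import *
T=cv2.imread("pics/top1.png")[:,:,::-1].copy();S=cv2.imread("pics/side1.png")[:,:,::-1].copy()
print("brassT",blobs(T[170:215,205:245].copy(),(10,90,90),(34,255,255)),"S",blobs(S[190:215,230:262].copy(),(10,60,60),(34,255,255)))
print("redT",blobs(T[140:185,290:330].copy(),(0,60,60),(9,255,255),2),blobs(T[140:185,290:330].copy(),(170,60,60),(180,255,255),2))
print("redS",blobs(S[165:215,300:340].copy(),(0,80,60),(9,255,255),2),blobs(S[165:215,300:340].copy(),(170,80,60),(180,255,255),2))
px=lambda c:(c[0]/3.4+160-.35,c[1]/3.4+100-.35)
for z in(6,12):
    C=[plane(bot,"top",px(c),z)[:2] for c in((372,200),(465,122),(680,352),(585,436))]
    d=(C[0]+C[1]-C[2]-C[3])/2; w=(C[1]+C[2]-C[0]-C[3])/2; b=np.arctan2(d[1],d[0]);m=np.mean(C,0)
    print(z,np.linalg.norm(d),np.linalg.norm(w),b,np.arctan2(w[1],w[0])+np.pi/2,m)
e=np.array([np.cos(b),np.sin(b)])
for y,z in((29,157),(29,133),(-29,165),(-29,125),(69,110),(109,110)):
    P=(*(m+e*y),z); print(y,z,np.round(P,1),proj(bot,"top",P).round(1),proj(bot,"side",P).round(1))
a=cv2.resize(T[135:205,290:360],None,fx=8,fy=8,interpolation=2)[:,:,::-1]
g=cv2.resize(S[165:265,285:345],None,fx=5.6,fy=5.6,interpolation=2)[:,:,::-1][:560]
g=cv2.copyMakeBorder(g,0,560-g.shape[0],0,0,0)
# brass crop in the side
cv2.imwrite("pics/c3.png",np.hstack([a[:, :440],g]))
```

```text
brassT [(array([20.71, 22.11]), [10, 11, 22, 22, 357])] S [(array([17.21, 13.65]), [8, 7, 20, 16, 257])]
redT [(array([22.42, 23.28]), [18, 19, 11, 10, 64])] []
redS [(array([19.43, 13.99]), [14, 10, 10, 11, 69])] []
6 270.06620133603246 107.84288488193411 0.7305025124125984 0.7152945310548922 [ 504.82912582 -350.71461057]
12 268.6421608203455 107.2742367629148 0.7305025124125983 0.7152945310548926 [ 503.77273176 -349.88259046]
29 157 [ 525.4 -330.5  157. ] [313.9 162.5] [320.  174.8]
29 133 [ 525.4 -330.5  133. ] [312.7 164.5] [319.5 184.3]
-29 165 [ 482.2 -369.2  165. ] [330.1 178.8] [317.7 180.3]
-29 125 [ 482.2 -369.2  125. ] [327.3 181.5] [316.9 196.9]
69 110 [ 555.2 -303.8  110. ] [301.4 155.4] [320.6 187.1]
109 110 [ 585.  -277.2  110. ] [291.3 144.4] [322.1 181.4]
```

View pics/c3.png

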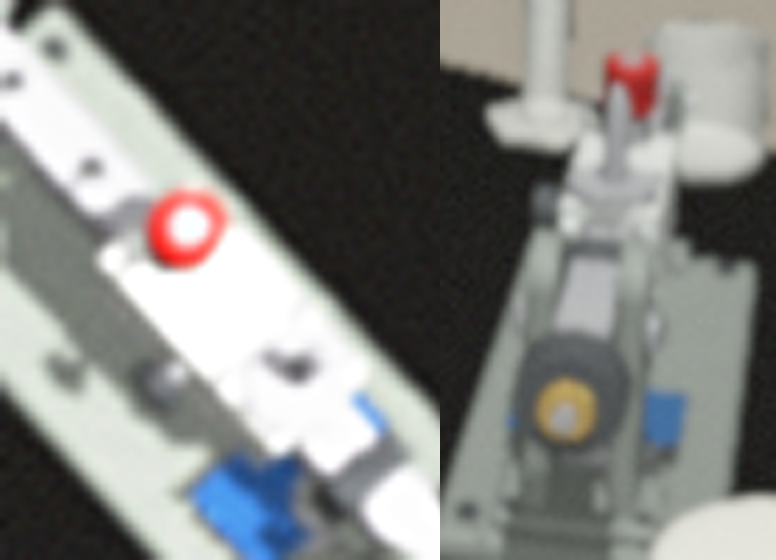

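In the enlarged view the knob centre is at (313.0,163.5) in the top image and (319,180) in the side image. The post tip is at about (316.4,179.8) in the side image, and everything is within about 1 px of the pose predicted from the base. Now I'll grasp the brass.

Run:
```python
from plant import bot
from h import *
p,e=tri(bot,(225.71,192.11),(247.21,203.65)); print("brass",p.round(1),e.round(2), plane(bot,"top",(225.71,192.11),13).round(1))
k,e2=tri(bot,(313.0,163.5),(319.2,179.9)); print("knob",k.round(1),e2.round(2))
q,e3=tri(bot,(329.4,179.2),(316.4,179.9)); print("tip guess",q.round(1),e3.round(2))
b=plane(bot,"top",(225.71,192.11),13)
if abs(p[2]-13)<8 and np.hypot(*(p-b)[:2])<6:
    xy=(p[:2]+b[:2])/2; Q=down(0.7265+np.pi/2)
    bot.move_ptp([*xy,60],Q); bot.line_to([*xy,3],100)
    print(bot.read_state()['tcp_pos'])
    bot.move_gripper(50,25); s=bot.read_state(); print(s['width'],s['finger_force'])
    bot.line_to([*xy,195],200); s=bot.read_state(); print(s['width'],s['t'],s['tcp_pos'],s['contact_force'])
    m=np.array([504.0,-349.5]); u=np.array([np.cos(.7265),np.sin(.7265)]); P=m-29*u; print(P)
    bot.move_ptp([*P,195],Q); bot.pause(.3); s=bot.read_state(); print(s['width'],s['t'],s['tcp_pos'],s['contact_force'])
    T=bot.camera("top");S=bot.camera("side")
    for n,i in(("top2",T),("side2",S)): cv2.imwrite(f"pics/{n}.png",i[:,:,::-1])
    print("pred rim centre",proj(bot,"side",(*P,202)),proj(bot,"top",(*P,202)))
    a=cv2.resize(T[125:225,280:360],None,fx=5,fy=5,interpolation=2)
    g=cv2.resize(S[130:230,285:345],None,fx=5,fy=5,interpolation=2)
    cv2.imwrite("pics/c4.png",np.hstack([a,g])[:,:,::-1])
```

```text
brass [470.  -95.8  11.2] 1.7 [469.  -95.5  13. ]
knob [ 525.2 -329.6  144.1] 0.99
tip guess [ 480.7 -367.2  165.8] 0.67
[470.36710088 -95.51787626   3.80452729]
49.83648040372402 0.0
50.10318129459377 5.8083 [468.74876828 -95.630457   193.89409885] [ 0.52097125 -0.02695525 -0.29126353]
[ 482.32238756 -368.76346592]
50.11795647702636 7.1667 [ 482.8515974  -367.80090873  195.4468837 ] [ 0.0309706  -0.50445468 -0.33913521]
pred rim centre [318.30424085 164.41815478] [332.56864326 175.98540165]
```

View pics/c4.png

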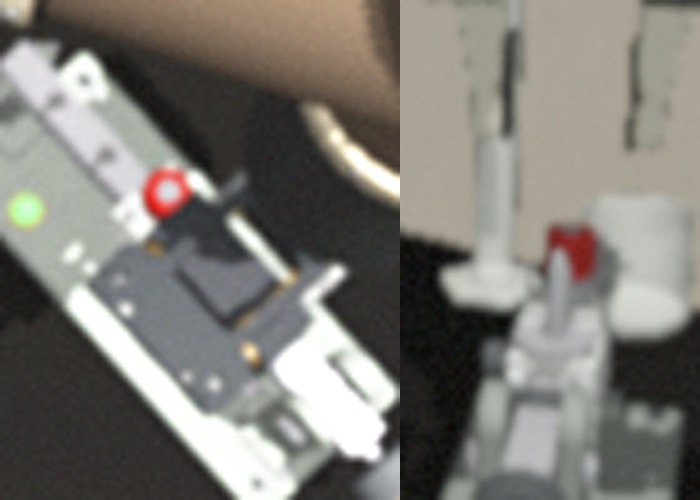

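The picture shows the gripper empty over the post, with no ring between the fingers at side crop (510–630,100). The grasp missed, so I'll see where the brass is.

Run:
```python
from plant import bot
from h import *
T=cv2.imread("pics/top2.png")[:,:,::-1].copy();S=cv2.imread("pics/side2.png")[:,:,::-1].copy()
print(blobs(T[:250,180:300].copy(),(10,90,90),(34,255,255)),blobs(S[180:225,220:290].copy(),(10,60,60),(34,255,255)))
s=bot.read_state();print(s['eef_rot'],R.from_quat(s['eef_rot']).as_matrix().round(3).tolist(),s['joint_pos'])
cv2.imwrite("pics/c5.png",np.hstack([cv2.resize(T[150:240,180:280],None,fx=4,fy=4,interpolation=2),cv2.resize(S[150:240,210:310],None,fx=4,fy=4,interpolation=2)])[:,:,::-1])
```

```text
[] [(array([27.2 , 23.67]), [18, 17, 20, 16, 256])]
[-3.55820977e-01  9.34554098e-01 -1.69213434e-04  2.04928100e-04] [[-0.747, -0.665, 0.001], [-0.665, 0.747, -0.0], [-0.0, -0.0, -1.0]] [-3.30168785e-01  2.53602683e-01 -1.58475403e-01 -2.16552463e-06
 -1.15818672e+00 -5.13041868e-01]
```

View pics/c5.png

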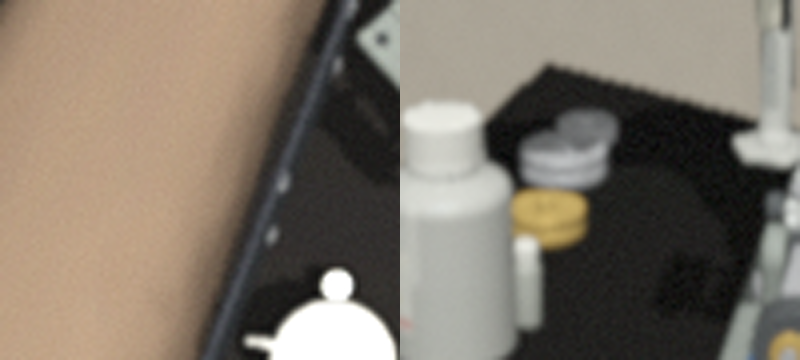

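The brass hasn't moved, still at side (247.2,203.7). I'll retry lower with full closure, looking before lifting.

Run:
```python
from plant import bot
from h import *
Q=down(0.7265+np.pi/2); xy=(469.6,-95.7)
bot.move_gripper(88,25)
bot.move_ptp([*xy,50],Q); bot.line_to([*xy,2],100); s=bot.read_state(); print(s['tcp_pos'],s['width'],s['t'],s['contact_force'])
bot.move_gripper(40,30)
for i in range(3):
    s=bot.read_state(); print(s['tcp_pos'],s['width'],s['finger_force'],s['contact_force'],s['t']); bot.pause(.1)
S=bot.camera("side"); cv2.imwrite("pics/side3.png",S[:,:,::-1])
cv2.imwrite("pics/c6.png",cv2.resize(S[130:240,200:300],None,fx=5,fy=5,interpolation=2)[:,:,::-1])
```

```text
[469.97465677 -96.03848419   2.238267  ] 87.6332199689236 9.9083 [-0.48951976 -0.16937934  0.12946021]
[469.59943196 -95.70006642   1.97650792] 39.66942478765677 0.0 [-0.00097854 -0.35328006  0.21902148] 10.8583
[469.57861353 -95.71125181   1.97360918] 39.74299974236487 0.0 [ 0.08470269 -1.00513806  0.90471219] 10.9583
[469.59024443 -95.70613687   1.98194682] 39.70697287019523 0.0 [-0.65489848  0.20522906 -0.13047565] 11.0583
```

View pics/c6.png

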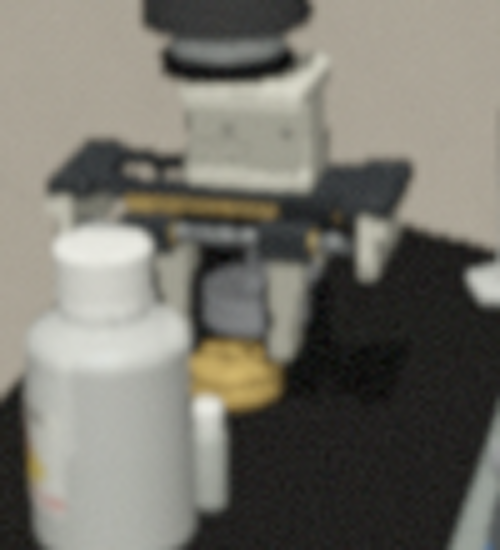

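The fingers closed above and behind the brass, with the right tip at crop (285,362), or px (257,202). The real fingertips therefore sit higher or elsewhere than the reported TCP. I'll compare with projections before a force-guarded descent.

Run:
```python
from plant import bot
from h import *
d=np.array([.665,-.747,0]); f=np.array([.747,.665,0])
for z in(2,12,22,32):
    o=np.array([469.6,-95.7,z])
    print(z,[((proj(bot,"side",o+d*a+f*b)-[200,130])*5).round(0).tolist() for a in(20,41) for b in(-9.5,9.5)],
      "L",[((proj(bot,"side",o-d*a-f*9.5)-[200,130])*5).round(0).tolist() for a in(20,41)],
      "post",[((proj(bot,"side",np.array([482.9,-367.8,193+z])+d*a-f*9.5)-[285,130])*5+[400,0]).round(0).tolist() for a in(-25,25,46)])
o,v=ray(bot,"side",(247.2,203.65)); print(bot.get_calibration("side")['view'][:3,3])
```

```text
2 [[264.0, 393.0], [272.0, 380.0], [300.0, 397.0], [308.0, 383.0]] L [[196.0, 387.0], [161.0, 384.0]] post [[506.0, 190.0], [621.0, 197.0], [671.0, 201.0]]
12 [[264.0, 377.0], [272.0, 364.0], [300.0, 381.0], [307.0, 367.0]] L [[196.0, 371.0], [160.0, 368.0]] post [[506.0, 168.0], [623.0, 175.0], [672.0, 179.0]]
22 [[263.0, 361.0], [272.0, 348.0], [300.0, 364.0], [307.0, 351.0]] L [[195.0, 355.0], [160.0, 352.0]] post [[507.0, 146.0], [624.0, 153.0], [674.0, 157.0]]
32 [[263.0, 345.0], [271.0, 332.0], [299.0, 348.0], [307.0, 335.0]] L [[195.0, 339.0], [159.0, 336.0]] post [[508.0, 124.0], [625.0, 131.0], [675.0, 134.0]]
[-456.82065197 -135.86647748 -995.09360106]
```

Projection matches in columns, with the tips about 20 mm higher than reported. I'll do a guarded descent to measure the true tip height by touch, then grasp.

Run:
```python
from plant import bot
from h import *
xy=(469.6,-95.7)
bot.move_gripper(86,30); bot.line_to([*xy,-10],60); bot.pause(.1)
F0=np.mean([bot.read_state()['contact_force'][2] for _ in range(3)]); z=-10; print(F0)
while z>-26:
    z-=1; bot.line_to([*xy,z],25); F=bot.read_state()['contact_force'][2]-F0
    if F>4: break
s=bot.read_state(); print("stop",z,F,s['tcp_pos'],s['t'])
z=z+3 if F>4 else -17
bot.line_to([*xy,z],30); bot.move_gripper(45,25); s=bot.read_state(); print(z,s['width'],s['finger_force'],s['t'])
```

```text
-0.19351520379475864
stop -22 5.126266703505765 [469.789836   -95.68043344 -21.79062665] 15.5833
-19 55.78808518840403 24.999853866174817 16.4417
```

Contact puts the bench at a commanded z of about -21, and the ring is now held at 55.8 mm width with 25 N. I'll lift it, carry it over the post and compare in the side view.

Run:
```python
from plant import bot
from h import *
Q=down(0.7265+np.pi/2); P=np.array([481.8,-368.2])
bot.line_to([469.6,-95.7,166],200)
bot.move_ptp([*P,166],Q); bot.pause(.2); s=bot.read_state(); print(s['width'],s['finger_force'],s['tcp_pos'],s['contact_force'],s['t'])
S=bot.camera("side"); cv2.imwrite("pics/side4.png",S[:,:,::-1])
print(blobs(S[100:260,270:370].copy(),(10,60,60),(34,255,255)))
t=s['tcp_pos']
print("weight mid proj",proj(bot,"side",(t[0],t[1],t[2]+29)),"tip",proj(bot,"side",(*P,165)),"seat",proj(bot,"side",(*P,125)))
cv2.imwrite("pics/c7.png",cv2.resize(S[130:220,280:360],None,fx=6.5,fy=6.5,interpolation=2)[:,:,::-1])
```

```text
55.41989148474794 24.998359065502882 [ 482.24856109 -367.26687352  166.16039963] [ 0.51098436  0.92018342 -4.059504  ] 18.775
[(array([37.41, 30.24]), [18, 27, 42, 14, 223]), (array([78.  , 38.38]), [77, 36, 3, 6, 8]), (array([47.31, 67.55]), [34, 60, 27, 17, 375]), (array([ 37.26, 137.53]), [32, 132, 11, 12, 87])]
weight mid proj [317.67585709 167.20490268] tip [317.21851669 180.21676244] seat [316.44108777 196.78498826]
```

View pics/c7.png

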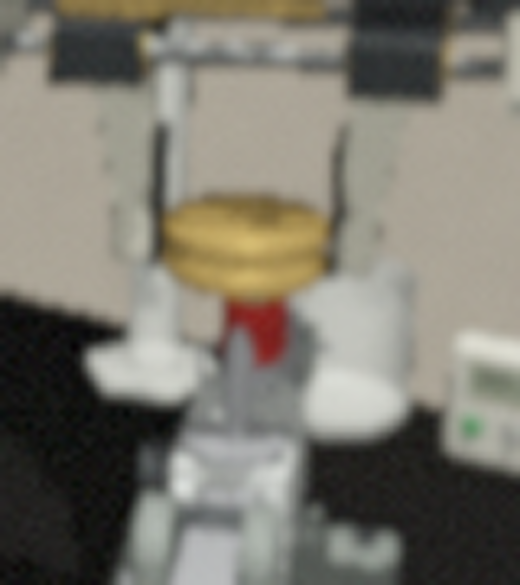

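The ring is level in the gripper, centred at col 317.5, and the post tip is at crop (241,335), or col 316.7. After perspective the alignment is within 1 mm. Lowering with force guard.

Run:
```python
from plant import bot
from h import *
P=np.array([481.7,-368.3])
F0=np.mean([bot.read_state()['contact_force'] for _ in range(5)],0); z=150
bot.line_to([*P,z],60); ok=True
while z>103:
    z-=4 if z>112 else 1
    bot.line_to([*P,z],45); F=bot.read_state()['contact_force']-F0
    if z>112 and np.linalg.norm(F)>5: print("contact",z,F.round(1))
    if F[2]>(14 if z>112 else 3.5): break
s=bot.read_state(); print("stop",z,F.round(2),s['tcp_pos'],s['t'],s['width'])
```

```text
stop 105 [-1.57  2.4   9.7 ] [ 481.75113729 -368.37156518  105.85169991] 22.9917 55.752376806849284
```

The ring seated at z 105 as expected, with no lateral snag. I'll release it, raise, then move to and grip the knob.

Run:
```python
from plant import bot
from h import *
P=np.array([481.7,-368.3]); K=P+58*np.array([np.cos(.7265),np.sin(.7265)]); K=(K+[525.2,-329.6])/2; print(K)
bot.line_to([*P,105.8],20); bot.move_gripper(84,25); bot.pause(.3); print(bot.read_state()['t'],bot.read_state()['width'])
bot.line_to([*P,128],100); bot.line_to([*K,128],100)
S=bot.camera("side"); cv2.imwrite("pics/side5.png",S[:,:,::-1])
print(blobs(S[100:260,270:370].copy(),(10,60,60),(34,255,255)),"expected",proj(bot,"side",(*P,135)))
bot.line_to([*K,104],70); s=bot.read_state(); print(s['contact_force'],s['tcp_pos'])
bot.move_gripper(15,45); s=bot.read_state(); print(s['width'],s['finger_force'],s['contact_force'],s['t'])
```

```text
[ 525.12761244 -329.68653408]
24.25 83.89988432242133
[(array([35.69, 40.26]), [17, 38, 42, 7, 182]), (array([28.5, 48.5]), [28, 47, 2, 4, 8]), (array([84.25, 50.25]), [83, 49, 3, 4, 8]), (array([46.58, 92.94]), [34, 83, 26, 19, 371]), (array([ 37.21, 137.49]), [32, 132, 11, 12, 86])] expected [316.63115676 192.71814825]
[ 1.14427105 -0.58484647  0.44202624] [ 524.75190763 -329.77150559  103.40566672]
24.073890497455643 45.00097990036011 [-3.29080299  3.84548957  4.13794306] 26.8833
```

The brass is seated, measured at (316.6,192.9) against an expected (316.6,192.7), and the knob is gripped. Now I'll draw the pin.

Run:
```python
from plant import bot
from h import *
K=np.array([525.13,-329.69]); u=np.array([np.cos(.7265),np.sin(.7265)])
F0=bot.read_state()['contact_force']
for z in(108,112,116):
    bot.line_to([*K,z],40); s=bot.read_state(); print(z,s['tcp_pos'].round(2),(s['contact_force']-F0).round(1),s['width'],s['t'])
bot.pause(.2); s=bot.read_state(); print(s['tcp_pos'].round(2),(s['contact_force']-F0).round(1))
if -14<(s['contact_force']-F0)[2]<-4:
  for d in(10,20,30,37):
    bot.line_to([*(K+d*u),116],40); s=bot.read_state(); print(d,s['tcp_pos'].round(2),(s['contact_force']-F0).round(1),s['t'])
S=bot.camera("side"); T=bot.camera("top"); cv2.imwrite("pics/side6.png",S[:,:,::-1]); cv2.imwrite("pics/top6.png",T[:,:,::-1])
print(blobs(S[100:260,270:370].copy(),(10,60,60),(34,255,255)),proj(bot,"side",(481.7+37*u[0],-368.3+37*u[1],135)))
```

```text
108 [ 524.28 -329.08  107.01] [  2.6  -0.6 -11.3] 23.657289250159014 27.1333
112 [ 524.32 -329.1   111.36] [  1.3   1.3 -11.2] 23.798758095051852 27.3833
116 [ 524.3  -329.12  115.67] [  0.5   1.3 -14.3] 23.656954064853863 27.6333
[ 524.31 -329.15  115.56] [  1.    0.6 -13.1]
10 [ 531.75 -322.51  115.48] [  0.3   0.2 -14.2] 28.2333
20 [ 539.24 -315.83  115.43] [  1.4   0.1 -14.4] 28.6333
30 [ 546.73 -309.16  115.4 ] [  0.1   1.2 -14.4] 29.0333
37 [ 551.94 -304.54  115.45] [ -0.4   1.3 -14.3] 29.3583
[(array([48.98, 42.14]), [31, 39, 39, 10, 187]), (array([70.38, 50.  ]), [70, 48, 2, 5, 8]), (array([48.1 , 86.82]), [37, 79, 24, 16, 320]), (array([ 37.27, 137.47]), [32, 132, 11, 12, 88])] [318.32258342 186.69124933]
```

The carriage follows at 37 mm and the brass rides along, measured at (318.1,186.8) against an expected (318.3,186.7). I'll go to 40 mm and lower.

Run:
```python
from plant import bot
from h import *
K=np.array([525.13,-329.69]); u=np.array([np.cos(.7265),np.sin(.7265)])
bot.line_to([*(K+40*u),116],30)
for z in(113,110,107,104.5,103.5,103):
    bot.line_to([*(K+40*u),z],30); s=bot.read_state(); print(z,s['tcp_pos'].round(2),s['contact_force'].round(1),s['t'])
    if s['contact_force'][2]>12: break
bot.pause(.2); s=bot.read_state(); print(s['tcp_pos'].round(2),s['contact_force'].round(1),s['width'],s['finger_force'],s['t'])
```

```text
113 [ 554.04 -302.7   112.47] [-4.1  3.5 -9.1] 29.9583
110 [ 554.01 -302.7   109.59] [-4.1  4.6 -8. ] 30.2083
107 [ 554.06 -302.66  106.72] [-5.2  5.8 -6.4] 30.4583
104.5 [ 554.04 -302.68  104.35] [-4.9  4.  -6.4] 30.7083
103.5 [ 554.1  -302.72  104.08] [-6.5  6.5 -2.2] 30.9583
103 [ 554.15 -302.76  104.03] [-6.5  8.   0.4] 31.2083
[ 554.11 -302.74  104.  ] [-7.   7.2  0.2] 24.060834022295495 45.00026285648346 31.4083
```

The pin dropped in, with a firm stop at z 104.0 and the full 11.5 mm of travel. I'll press lightly, jiggle to confirm it is captive, check the brass, and hand in.

Run:
```python
from plant import bot
from h import *
K=np.array([525.13,-329.69]); u=np.array([np.cos(.7265),np.sin(.7265)])
for d in(41.5,38.5,40):
    bot.line_to([*(K+d*u),102.3],20); s=bot.read_state(); print(d,((s['tcp_pos'][:2]-[524.31,-329.15])@u).round(2),s['tcp_pos'][2].round(2),(s['contact_force'][:2]@u).round(1),s['contact_force'].round(1))
bot.pause(.3); s=bot.read_state(); print(s['tcp_pos'],s['contact_force'],s['finger_force'],s['t'])
S=bot.camera("side"); cv2.imwrite("pics/side7.png",S[:,:,::-1])
A=cv2.imread("pics/side1.png")[:,:,::-1].copy()
print([b for b in blobs(S[100:260,270:370].copy(),(10,60,60),(34,255,255)) if b[1][4]>300],proj(bot,"side",(481.7+40*u[0],-368.3+40*u[1],135)))
print("red",blobs(S[150:215,300:345].copy(),(0,80,60),(9,255,255),2),"pred knob mid",proj(bot,"side",(555,-303,145)),
 "pen",[b[0] for b in blobs(A[230:270,230:290].copy(),(105,100,80),(125,255,255))],[b[0] for b in blobs(S[230:270,230:290].copy(),(105,100,80),(125,255,255))])
```

```text
41.5 40.98 103.98 -3.0 [-9.9  6.5  3.6]
38.5 38.98 103.98 1.2 [-7.6 10.2  3.7]
40 40.06 103.97 0.3 [-7.9  9.4  4.6]
[ 554.32749563 -302.61557849  103.96554816] [-7.88542067  9.5305729   5.02115006] 45.00127136707306 32.5083
[(array([48.24, 86.29]), [37, 77, 24, 18, 325])] [318.45442302 186.22122422]
red [(array([20.7, 23. ]), [15, 20, 11, 8, 66])] pred knob mid [321.00748887 173.79416678] pen [array([28.76, 25.82])] [array([28.78, 25.83])]
```

```bash
python3 -c "
from plant import bot
print(bot.close_job())"
```

```text
the job is handed in; nothing more can be done
None
```

I handed the job in at about 32.5 s of the 48 s; no verdict came back. By my measurements, the brass weight is seated on the post and released, the carriage is in the next hole at 40 mm with the pin home, and the knob is still gripped at 45 N.

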